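# Hang the hooked flipper link on the tub lip

### The job

Draw the hooked steel flipper link out of the vise and hang it by its own hook over the brass lip of the parts tub, with the shank hanging inside the tub. Feel for the lip and lower the hook gently on to it while still holding the link, do not drop it; then let go and leave it hanging there at rest. Leave the other parts on the bench where they are.

Things in the scene. Friction and masses are not known exactly. Their poses are not given: they have to be found in the camera images.
- link_grip (a point): Hooked steel flipper link: bar 150 mm long, 16 wide (x), 10 thick (y, the flats to pinch), 0.26 kg, red patch at its grip end. Point: on the bar's axis mid grip end, 20 mm below the top, 130 above the tail end. z: tail to top; x: across, away from the hook. At the start it leans about 37 deg in the vise, top towards the vise's -x, hook underneath.
- link_mouth (a point): Middle of the ceiling of the link's hook mouth, 35 mm below link_grip (z) and 15 mm from the bar's axis to -x; same axes. Mouth 14 mm wide (x), 22 deep, open towards the tail, between the bar and the hook's 8 mm thick point, whose outer face is 30 mm from the bar's axis; bridge above it 13 mm thick. The lip belongs in this mouth.
- link: The same link, same axes; origin at the centre of its tail end face. The tail stands loose, 40 mm deep along the bar, in a leaning socket between the slackened vise jaws (about 1 mm play); it slides out straight along its own axis.
- vise: Blue cast-iron bench vise, fixed. Base 150 x 130 mm, jaws 90 high, screw and bar to 85 mm out on +y. Origin: centre of underside, z up. Carries a green lamp 90 mm wide over the jaws: underside 250 mm up, centre at x = +8 mm, front edge at x = -37 mm, post at the back. A gripper coming straight down on the link would hit the lamp; one tilted along the bar passes in front.
- tub: Grey steel parts tub, fixed, 200 (x) by 180 mm (y), walls 4 thick, 85 high. Origin: centre of underside, z up. Inside its -x wall stands an upright brass lip plate 6 mm thick, mid plane at x = -93 mm, from y = -84 to 84. Its level top edge is set by hand anywhere from 120 to 155 mm above the bench: not reported, feel for it. It holds firm; press or knock it with no more than 25 N.
- bat: Bystander: a black plastic flipper bat, 105 mm long. Origin: on its underside. Leave it where it is.
- bracket: Bystander: a brass U-shaped coil bracket, 75 x 45 x 44 mm. Origin: on its underside. Leave it where it is.
- bulb_cover: Bystander: a green glass bulb cover, 48 mm wide, 57 mm tall. Origin: on its underside. Leave it where it is.
- plunger_tip: Bystander: a tin plunger tip, 28 mm wide, 64 mm tall with a tapered top. Origin: on its underside. Leave it where it is.
- driver: Bystander: a screwdriver lying on the bench. Origin: on its underside. Leave it where it is.
- rubber_ring_tin: Bystander: a round yellow tin, 68 mm wide, 35 mm tall. Origin: on its underside. Leave it where it is.
Mind the look-alikes: they are no part of the job. Of the things like the link, leave any that is green or purple; of the rest the larger one is meant.

How it is judged:
By the outcome, as a careful person would: the job done as asked, in the order asked, and still so for the second after the job is handed in, with the robot touching nothing.
It also fails if it takes over 45 s, if anything falls off the work surface, if the arm or the gripper's body presses on something with over 40 N, if the wrist force passes 120 N, or if a joint passes its speed limit or range.

### The arm

A 6-joint arm with a two-finger parallel gripper is mounted at the origin on the work surface. World frame = base frame: x ahead of the robot, y to its left, z up, the work surface at z = 0. Lengths are in m, angles in rad, forces in N, time in s.
With the tool pointing down it reaches from about 0.225 to 0.875 m from the base axis. Payload 3.4 kg.
Tool frame: the origin (TCP) lies at the very end of the fingers, on their centre line; the grasp point (between the pads) lies 19 mm behind it; z points along the fingers, x is the direction in which the jaws open and shut, and the axes are right-handed (so a half turn about z gives the same grasp; the last joint's range is limited). The gripper opens to 85 mm and grips with 20 to 120 N. Pads are 22 mm wide; open, the fingers measure 114 mm over their backs; the gripper's body (76 mm by 85 mm) begins 54 mm behind the grasp point. The pads swing forward as they close: fully open they stand 13 mm farther back than shut.
Start: joints at [-1.46, 0.276, 1.505, -0, 1.361, -0.121], TCP at [0.132, -0.56, 0.231] pointing down, gripper open.
Joint ranges: [-2.89, 2.89], [-0.75, 2.08], [0.22, 2.7], [-1.18, 4.32], [0.11, 2.71], [-2.7, 2.7]. Speed limits (rad/s): [2.57, 2.57, 3.14, 3.14, 3.14, 3.14].

### API

Orientations are given as a unit quaternion [w, x, y, z].
In Python, from rig import manip gives the robot as it stands.
- The arm moves only by the tool carry_out, never from a script. Its argument "series" is a list of rows, each a list of 2 entries, a list of its own where there are three numbers: the shift along the tool's x, y, z in mm, then the turn about the tool's z in degrees. A call has 1 to 10 rows; each row shifts and turns the pose as measured when the row begins, along the tool's axes as they then stand; what a row does not reach is not made up. A row lasts 1/12 s, in which the tool goes at most 41.7 mm and 7.16 degrees, less where a joint would pass 70% of its speed; a pose out of reach is approached as far as the arm can. A call is refused whole if a number of a shift passes 41.7 or a number of a turn 7.16, either way. A call with a gripper value outside its range is refused whole. "fingers" is the finger opening in mm, from 0 to 85.4, set as the call begins (left out, the last holds). The fingers move at their own pace and stop on an object; "squeeze" is the grip in N (left out, the last holds). Time passes only in rows, so rows that do not move let the fingers close. It gives the time, the measured TCP pose, the force and the opening at its end, in the units of the state.
- manip.get_state(): the state, without advancing time (a new reading comes with each control period).
- manip.get_image(name): name is "scene" or "side" or "wrist"; returns a dict with "frame" (480x640x3 uint8, blue, green, red), "K" (3x3 intrinsics, pixels), "rvec" (rotation vector, rad) and "tvec" (3), from world to camera coordinates, as OpenCV has them; the wrist camera has in their place "mount" (4x4, takes a point from camera to tool coordinates, whose origin is the TCP and whose axes are the tool frame's). Camera axes: x right, y down, z forward; pixel columns grow to the right and rows downward; lengths in m; the calibration is good to about 2 mm. A picture is of the moment at which its call begins: read the wrist's pose just before it. There is no depth.
- manip.sign_off(): hands the job in, once; it reports no verdict.
The state is a dict: "clock": time; "qpos": joint angles; "qd": joint speeds; "effort": joint torques, N m; "position": TCP position; "ee_rot": TCP orientation; "contact_force": force on the tool from outside, world axes, zero at the start; "moment": the same for the moment, N m; "width": finger opening in m.
Only numpy, scipy, OpenCV 4.12 (cv2) and the standard library are available. Lean on these libraries where they do the work, as an engineer would, in place of code of your own. Each camera call takes 0.05 s, during which the arm holds its last target. There are 200 camera calls.

## Working session

There is one attempt and no reset: what is moved stays moved. The work goes in short steps, Python scripts to look and compute and a tool call to move; the robot and the scene stay as the last step left them, time stands still between calls to the robot, and variables do not carry over. Pictures are saved under pics/ and viewed, about 8 in all and at most 12, crops included, and the job is handed in when it is done.

Besides the shell and the picture viewer there is one more tool, called after "Call:" as name(argument=value, ...), one argument or row to a line, values as JSON. carry_out: Moves the arm, as the interface text tells. Its arguments: {"type":"object","properties":{"series":{"type":"array","items":{"type":"array"}},"fingers":{"type":"number"},"squeeze":{"type":"number"}},"required":["series"]}

```bash
ls; mkdir -p pics
python3 - <<'E'
from rig import manip
import cv2,json,pickle
print(manip.get_state())
for n in ["scene","side"]:
    d=manip.get_image(n); cv2.imwrite(f"pics/{n}0.png",d["frame"]); pickle.dump({k:v for k,v in d.items()},open(f"{n}0.pkl","wb")); print(n,d["K"],d["rvec"],d["tvec"])
E
```

```text
pics
{'clock': 0.0, 'qpos': array([-1.46000445e+00,  2.76555836e-01,  1.50614782e+00, -4.46167814e-05,
        1.36070426e+00, -1.21017406e-01]), 'qd': array([-0.00040286,  0.00082263,  0.00040328,  0.00030083,  0.00169626,
        0.00081903]), 'effort': array([-2.30433989e-04, -4.16779089e+01, -2.45807648e+01, -2.09954069e-04,
        1.10755613e-02, -1.35750643e-06]), 'position': array([ 0.13200871, -0.55908338,  0.2304562 ]), 'ee_rot': array([-6.29718389e-04,  7.84138657e-01, -6.20585000e-01, -6.54004501e-04]), 'contact_force': array([-0.04269674,  0.03425136, -0.56967115]), 'moment': array([-0.02745284,  0.00641816,  0.00816747]), 'width': 0.0851718169656704}
scene [[492.88770304   0.         322.06303846]
 [  0.         492.88770304 233.26418489]
 [  0.           0.           1.        ]] [ 1.3736979   2.2489712  -0.81638308] [ 0.14076706 -0.30374065  1.39015065]
side [[533.85458505   0.         319.4080979 ]
 [  0.         533.85458505 236.58839464]
 [  0.           0.           1.        ]] [ 0.47795527 -2.76657631  1.08773688] [0.51024201 0.12672925 1.20756444]
```

View pics/scene0.png

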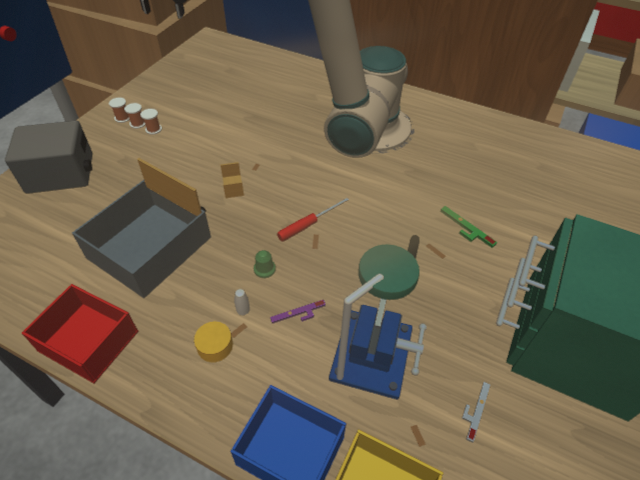

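View pics/side0.png

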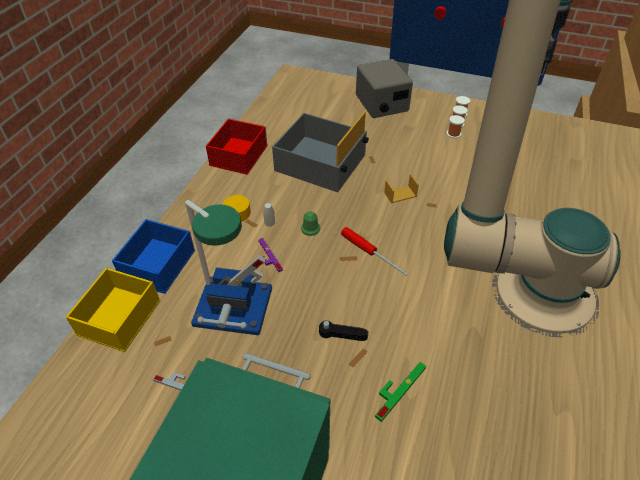

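Scene image: the tub with its brass lip is at about (145,235) and the vise at (375,350). Link-like things:
- green, scene (468,227)
- purple, scene (298,312)
- a small loose grey one, scene (478,412)
- a grey one leaning in the vise, side (250,275)

I choose the one in the vise. Next I check it in close crops.

```bash
cat > h.py <<'E'
import numpy as np,cv2,pickle
from scipy.spatial.transform import Rotation as R
def load(n): return pickle.load(open(n+".pkl","rb"))
S,D=load("scene0"),load("side0")
def proj(c,P): return cv2.projectPoints(np.atleast_2d(P).astype(float),c["rvec"],c["tvec"],c["K"],None)[0][:,0]
def ray(c,uv):
    M=cv2.Rodrigues(c["rvec"])[0]; d=M.T@np.linalg.solve(c["K"],[*uv,1]); return -M.T@np.ravel(c["tvec"]),d/np.linalg.norm(d)
def onz(c,uv,z):
    o,d=ray(c,uv); return o+d*(z-o[2])/d[2]
def tri(a,b,ca=S,cb=D):
    (o,d),(p,e)=ray(ca,a),ray(cb,b); s=np.linalg.lstsq(np.c_[d,-e],p-o,rcond=None)[0]; A,B=o+d*s[0],p+e*s[1]
    return (A+B)/2,np.linalg.norm(A-B)
def crop(im,x,y,w,h,k): 
    return cv2.resize(im[y:y+h,x:x+w],None,fx=k,fy=k,interpolation=cv2.INTER_CUBIC)
E
python3 - <<'E'
from h import *
s,d=S["frame"],D["frame"]
a=np.vstack([np.hstack([crop(d,185,195,100,75,4),crop(d,185,265,100,75,4)]),np.hstack([crop(s,325,295,100,75,4),crop(s,325,325,100,75,4)])])
cv2.imwrite("pics/c1.png",np.vstack([crop(d,185,195,160,150,5)[:, :]])[:600] if 0 else np.hstack([crop(d,185,225,80,120,5),crop(s,320,290,100,120,4)[:480]]) if 0 else np.hstack([crop(d,190,230,90,110,4),crop(s,325,290,100,110,4)]))
cv2.imwrite("pics/c2.png",np.hstack([crop(d,265,105,110,90,3.6),crop(s,70,155,145,90*1,2.75)[:324]]) if 0 else np.vstack([crop(d,265,105,150,90,4)[:300],crop(s,70,155,150,145,2.0)[:300,:].repeat(1,0)]) if 0 else crop(s,70,155,150,140,4))
cv2.imwrite("pics/c3.png",crop(d,265,105,120,90,5))
E
```

```text
(no output)
```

View pics/c1.png

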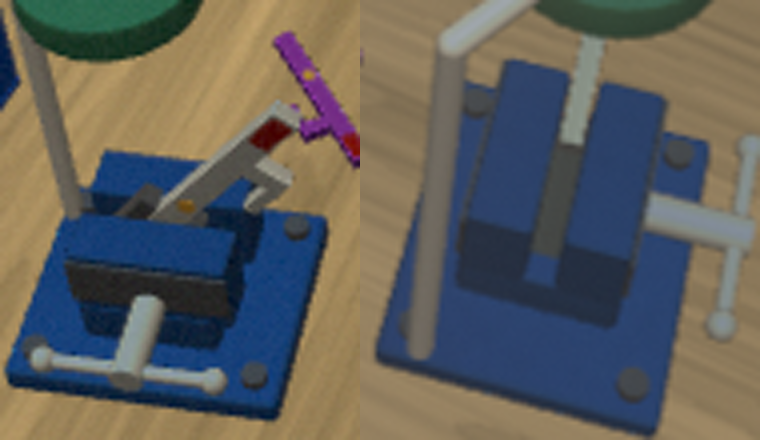

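View pics/c2.png

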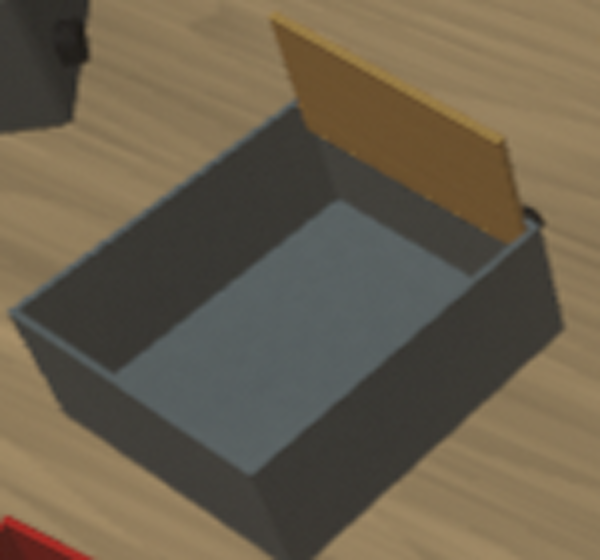

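View pics/c3.png

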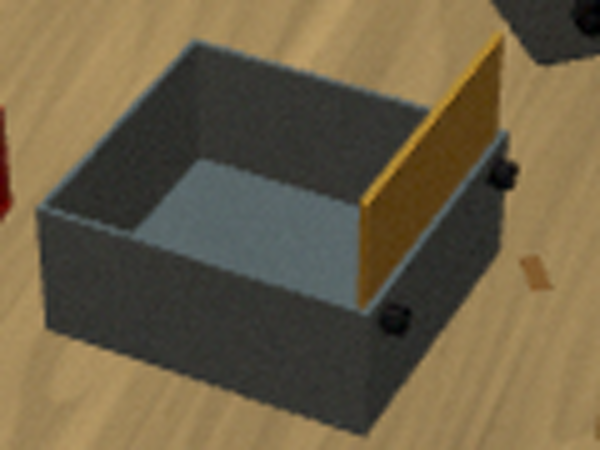

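```bash
cat > m.py <<'E'
from h import *
np.set_printoptions(precision=4,suppress=True)
s1=lambda x,y:(x/4+190-.0,y/4+230); s2=lambda x,y:((x-360)/4+325,y/4+290)
t1=lambda x,y:(x/4+70,y/4+155); t2=lambda x,y:(x/5+265,y/5+105)
print("tub scene top",*[onz(S,t1(*p),.085) for p in [(12,313),(250,475),(545,225)]],sep="\n")
print("bot",*[onz(S,t1(*p),0) for p in [(65,410),(295,560),(562,328)]],sep="\n")
print("tub side top",*[onz(D,t2(*p),.085) for p in [(195,42),(40,208),(372,308),(508,132)]],sep="\n")
print("bot",*[onz(D,t2(*p),0) for p in [(47,328),(366,435),(500,250)]],sep="\n")
print("lip",tri(t1(275,15),t2(502,35)),tri(t1(502,140),t2(360,200)))
print("jaws",*[onz(S,s2(*p),.09) for p in [(508,60),(665,97),(625,265),(462,218)]],sep="\n")
print("base bot scene",*[onz(S,s2(*p),0) for p in [(378,362),(655,434)]],sep="\n")
print("base bot side",*[onz(D,s1(*p),0) for p in [(10,387),(278,418)]],sep="\n")
E
python3 m.py
```

```text
tub scene top
[ 0.7241 -0.3609  0.085 ]
[ 0.7475 -0.1871  0.085 ]
[ 0.5484 -0.159   0.085 ]
bot
[ 0.7224 -0.3656  0.    ]
[ 0.7412 -0.1926  0.    ]
[ 0.55   -0.1625  0.    ]
tub side top
[ 0.7192 -0.3631  0.085 ]
[ 0.7426 -0.1897  0.085 ]
[ 0.5473 -0.1692  0.085 ]
[ 0.5237 -0.3391  0.085 ]
bot
[ 0.745  -0.1903  0.    ]
[ 0.5474 -0.1651  0.    ]
[ 0.5241 -0.3419  0.    ]
lip (array([ 0.5307, -0.3361,  0.147 ]), np.float64(0.002949760635513073)) (array([ 0.5555, -0.1683,  0.1514]), np.float64(0.002593087102613124))
jaws
[0.6125 0.2302 0.09  ]
[0.5978 0.3008 0.09  ]
[0.6827 0.315  0.09  ]
[0.6944 0.2446 0.09  ]
base bot scene
[0.7317 0.2261 0.    ]
[0.7054 0.3505 0.    ]
base bot side
[0.7079 0.3477 0.    ]
[0.5638 0.3173 0.    ]
```

```bash
cat >> h.py <<'E'
np.set_printoptions(precision=4,suppress=True)
VO=np.array([.6478,.2722,0]); VR=R.from_euler('z',11.3,degrees=True).as_matrix()
TO=np.array([.6345,-.2645,0]); TR=R.from_euler('z',-7.5,degrees=True).as_matrix()
def onplane(c,uv,O,n,off):
    o,d=ray(c,uv); return o+d*((off-(o-O)@n)/(d@n))
E
python3 - <<'E'
from h import *
s1=lambda x,y:(x/4+190,y/4+230)
for nm,p in dict(topUL=(277,100),topR=(300,127),dot=(186,207),under=(245,165),brj=(262,150),hooktop=(291,180),hooktip=(250,207)).items():
    P=onplane(D,s1(*p),VO,VR[:,1],.005); v=VR.T@(P-VO); 
    a=np.radians(37); print(nm,v, "along",v@[-np.sin(a),0,np.cos(a)],"x",v@[np.cos(a),0,np.sin(a)])
s2=lambda x,y:((x-360)/4+325,y/4+290)
for p in [(576,140),(592,45)]: print(s2(*p),[VR.T@(onz(S,s2(*p),z)-VO) for z in (.11,.14,.17)])
E
```

```text
topUL [-0.0779  0.005   0.1951] along 0.2026862429804122 x 0.05516248798864622
topR [-0.0878  0.005   0.1766] along 0.19383870613495655 x 0.036186267272431454
dot [-0.0213  0.005   0.1015] along 0.09390505890960911 x 0.04405201287651971
under [-0.0567  0.005   0.1419] along 0.1474731985147121 x 0.04011853370356342
brj [-0.0667  0.005   0.1554] along 0.16427774679047197 x 0.0402340087086937
hooktop [-0.0796  0.005   0.134 ] along 0.15494519044494373 x 0.01703974562951221
hooktip [-0.0559  0.005   0.1078] along 0.1196949827491273 x 0.020226741304179244
(379.0, 325.0) [array([0.0013, 0.0037, 0.11  ]), array([0.0193, 0.004 , 0.14  ]), array([0.0373, 0.0042, 0.17  ])]
(383.0, 301.25) [array([-0.0481,  0.0013,  0.11  ]), array([-0.0281,  0.0016,  0.14  ]), array([-0.0081,  0.002 ,  0.17  ])]
```

Call:
carry_out(
  series=[
    [[-20,-15,-10],0],
    [[-31,-24,-5],0],
    [[-31,-24,-5],0],
    [[-31,-24,-5],0],
    [[-31,-24,-5],0],
    [[-31,-24,0],0],
    [[-31,-24,0],0],
    [[-31,-24,0],0],
    [[-31,-24,0],0],
    [[-31,-24,0],0],
  ],
  fingers=85,
  squeeze=60,
)

```text
clock: 0.93
position: [0.2903, -0.2076, 0.2564]
ee_rot: [-0.002, 0.779, -0.627, -0.003]
contact_force: [0.9, -0.4, -0.1]
width: 0.0848
```

Call:
carry_out(
  series=[
    [[-31,-24,0],0],
    [[-31,-24,0],0],
    [[-31,-24,0],0],
    [[-31,-24,0],0],
    [[-31,-24,0],0],
    [[-31,-24,0],0],
    [[-31,-24,0],0],
    [[-31,-24,0],0],
    [[-31,-24,0],0],
  ],
)

```text
clock: 1.68
position: [0.4417, 0.13, 0.2577]
ee_rot: [-0.002, 0.779, -0.627, -0.001]
contact_force: [1.1, -1.1, 0.5]
width: 0.0846
```

```bash
cat >> h.py <<'E'
def tool(st):
    q=np.array(st["ee_rot"]); return R.from_quat(q[[1,2,3,0]]).as_matrix(),np.array(st["position"])
def shift(st,P): 
    M,p=tool(st); return 1000*M.T@(np.asarray(P)-p)
def yaw(st): 
    M,_=tool(st); return np.degrees(np.arctan2(M[1,0],M[0,0]))
V=lambda *p: VO+VR@np.array(p)
T=lambda *p: TO+TR@np.array(p)
E
python3 - <<'E'
from h import *; from rig import manip
st=manip.get_state(); print(yaw(st),tool(st)[0],shift(st,V(-.15,0,.25)))
d=manip.get_image("wrist"); print(d["mount"],d["K"])
E
```

```text
-77.6195639758284 [[ 0.2144 -0.9767  0.0005]
 [-0.9767 -0.2144  0.0042]
 [-0.004  -0.0014 -1.    ]] [-97.4604 -81.7837   8.1601]
[[ 1.     -0.0003  0.0006 -0.0003]
 [ 0.0001  0.9598  0.2807 -0.0711]
 [-0.0007 -0.2807  0.9598 -0.1418]
 [ 0.      0.      0.      1.    ]] [[365.3297   0.     314.0135]
 [  0.     365.3297 244.3546]
 [  0.       0.       1.    ]]
```

The wrist camera is mounted on the lamp side, so I make a half turn that puts it on the robot side.

Call:
carry_out(
  series=[
    [[0,0,-3],-7.1],
    [[0,0,-3],-7.1],
    [[0,0,-3],-7.1],
    [[0,0,-3],-7.1],
    [[0,0,0],-7.1],
    [[0,0,0],-7.1],
    [[0,0,0],-7.1],
    [[0,0,0],-7.1],
    [[0,0,0],-7.1],
    [[0,0,0],-7.1],
  ],
)

```text
clock: 2.57
position: [0.4427, 0.1415, 0.2647]
ee_rot: [-0.006, 0.999, -0.05, -0.004]
contact_force: [0.1, 0.3, -0.2]
width: 0.0847
```

Call:
carry_out(
  series=[
    [[0,0,0],-7.1],
    [[0,0,0],-7.1],
    [[0,0,0],-7.1],
    [[0,0,0],-7.1],
    [[0,0,0],-7.1],
    [[0,0,0],-7.1],
    [[0,0,0],-7.1],
    [[0,0,0],-7.1],
    [[0,0,0],-7.1],
    [[0,0,0],-7.1],
  ],
)

```text
clock: 3.4
position: [0.4385, 0.138, 0.2605]
ee_rot: [-0.009, 0.839, 0.544, -0.005]
contact_force: [-0.4, -0.3, -0.1]
width: 0.0852
```

Call:
carry_out(
  series=[
    [[0,0,0],-7.1],
    [[0,0,0],-7.1],
    [[0,0,0],-7.1],
    [[0,0,0],-7.1],
    [[0,0,0],-7.1],
    [[0,0,0],-7.1],
    [[0,0,0],0],
  ],
)

```text
clock: 3.98
position: [0.4356, 0.1356, 0.2576]
ee_rot: [-0.012, 0.581, 0.814, -0.003]
contact_force: [-0.8, 0.1, -0.4]
width: 0.085
```

Run:
```python
from h import *; from rig import manip
st=manip.get_state(); print(st["clock"],st["qpos"],yaw(st),shift(st,V(-.17,0,.25)),tool(st)[0])
```

```text
3.9833 [ 0.1392  0.0914  1.677   0.0124  1.3961 -1.7653] 108.98345178365574 [82.7281 76.7815  7.3979] [[-0.3253  0.9453 -0.0243]
 [ 0.9455  0.3255  0.0089]
 [ 0.0163 -0.0201 -0.9997]]
```

Call:
carry_out(
  series=[
    [[25,25,0],4],
    [[30,27,2],3.7],
    [[22,18,0],0],
    [[5,5,0],0],
    [[0,0,0],0],
  ],
)

```text
clock: 4.4
position: [0.4878, 0.2347, 0.2535]
ee_rot: [-0.012, 0.644, 0.765, -0.006]
contact_force: [0.1, 0.1, -0.2]
width: 0.085
```

Run:
```python
from h import *; from rig import manip
st=manip.get_state(); print(st["clock"],st["qpos"],yaw(st),shift(st,V(-.17,0,.25)),tool(st)[0])
d=manip.get_image("wrist"); pickle.dump((st,d),open("w1.pkl","wb")); cv2.imwrite("pics/w1.png",d["frame"])
```

```text
4.4 [ 0.3102  0.2251  1.5206  0.0145  1.4194 -1.4338] 99.78139823478031 [ 5.2183 -5.8099  3.6826] [[-0.1699  0.9851 -0.0268]
 [ 0.9854  0.1701  0.0064]
 [ 0.0109 -0.0253 -0.9996]]
```

View pics/w1.png

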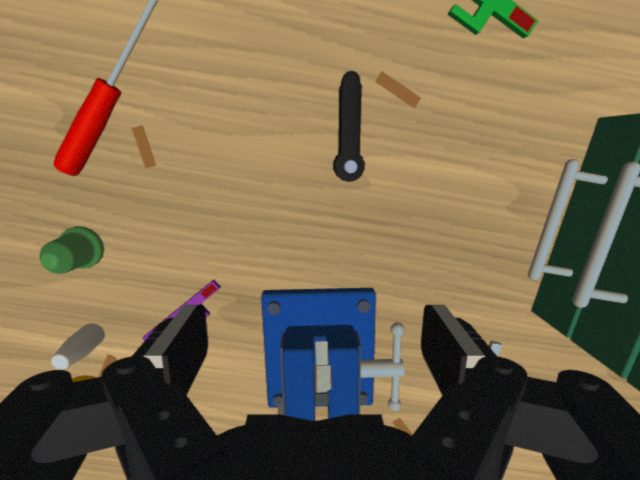

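Run:
```python
from h import *
st,d=pickle.load(open("w1.pkl","rb")); cv2.imwrite("pics/w1c.png",crop(np.clip(d["frame"]*1.3,0,255).astype(np.uint8),262,320,110,110,5))
M,p=tool(st); m=d["mount"]
def pw(P):
    c=np.linalg.inv(m)@np.r_[M.T@(np.asarray(P)-p),1]; u=d["K"]@c[:3]; return u[:2]/u[2]
a=np.radians(37);L=lambda al,x,y: V(-np.sin(a)*al+np.cos(a)*x,y,np.cos(a)*al+np.sin(a)*x)
for n,P in dict(topU=L(.199,.055,0),topD=L(.199,.039,0),topD5=L(.199,.039,.005),hook=L(.155,.017,0),tip=L(.12,.017,0),jawfront=V(-.042,0,.09),base=V(-.075,0,0.0),lamp=V(-.037,0,.25)).items(): print(n,(pw(P)),(pw(P)-[262,320])*5)
```

```text
topU [324.6284 395.3505] [313.1421 376.7525]
topD [323.7095 369.4539] [308.5474 247.2697]
topD5 [331.1873 369.234 ] [345.9364 246.1701]
hook [321.7689 343.8755] [298.8445 119.3775]
tip [321.307  348.8118] [296.535  144.0592]
jawfront [321.1849 355.5052] [295.9245 177.5261]
base [318.3082 287.6334] [ 281.5411 -161.8331]
lamp [330.2719 531.2231] [ 341.3597 1056.1155]
```

View pics/w1c.png

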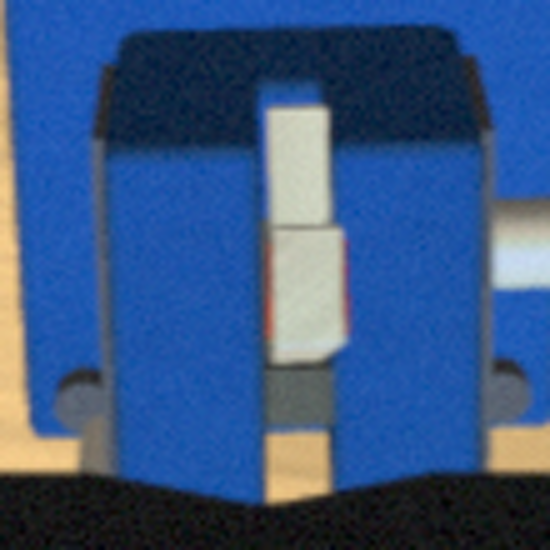

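```bash
cat > g.py <<'E'
from h import *; from rig import manip; import sys
st=manip.get_state(); P=eval(sys.argv[1]); M,p=tool(st)
print("t",st["clock"],"yaw",yaw(st),"shift",shift(st,P),"tz",M[:,2],"F",st["contact_force"],"M",st["moment"],"w",st["width"],"vise",VR.T@(p-VO),"tub",TR.T@(p-TO))
E
python3 g.py "V(-.125,0,.175)"
```

```text
t 4.45 yaw 99.77751470798854 shift [ 6.1315 41.6901 77.4426] tz [-0.0272  0.0063 -0.9996] F [0.8841 0.2268 0.905 ] M [-0.0304 -0.004  -0.0633] w 0.08521021951473572 vise [-0.1649 -0.0059  0.2534] tub [-0.211   0.4751  0.2534]
```

Call:
carry_out(
  series=[
    [[3,20,20],-0.7],
    [[3,18,30],0],
    [[0,4,24],0],
    [[0,0,4],0],
    [[0,0,0],0],
  ],
)

```text
clock: 4.87
position: [0.5243, 0.2424, 0.1746]
ee_rot: [-0.011, 0.642, 0.766, -0.007]
contact_force: [0.3, -0.3, 0.6]
width: 0.0848
```

```bash
python3 g.py "V(-.086,0,.158)"
```

```text
t 4.8667 yaw 100.06463732172953 shift [ 5.8145 41.2178 15.584 ] tz [-0.026   0.0033 -0.9997] F [ 0.2595 -0.3256  0.63  ] M [-0.0335  0.0176 -0.0052] w 0.08478458647101265 vise [-0.1269 -0.0051  0.1746] tub [-0.1754  0.4881  0.1746]
```

Call:
carry_out(
  series=[
    [[3,10,8],0],
    [[3,12,8],0],
    [[1,10,0],0],
    [[0,4,0],0],
    [[0,0,0],0],
  ],
)

```text
clock: 5.28
position: [0.5621, 0.2549, 0.1612]
ee_rot: [-0.009, 0.644, 0.765, -0.005]
contact_force: [-0.4, 0.8, -0.0]
width: 0.0846
```

```bash
python3 g.py "V(-.086,0,.158)"
python3 - <<'E'
from h import *; from rig import manip
d=manip.get_image("wrist");e=manip.get_image("side")
cv2.imwrite("pics/w2.png",np.hstack([d["frame"][160:480,160:480],crop(e["frame"],170,190,120,80,4)]))
E
```

```text
t 5.2833 yaw 99.87644131739854 shift [0.1306 1.5223 3.19  ] tz [-0.02    0.0045 -0.9998] F [-0.4416  0.8351 -0.0456] M [-0.0639 -0.0064 -0.0013] w 0.0846245137208613 vise [-0.0875 -0.0001  0.1612] tub [-0.1396  0.5055  0.1612]
```

View pics/w2.png

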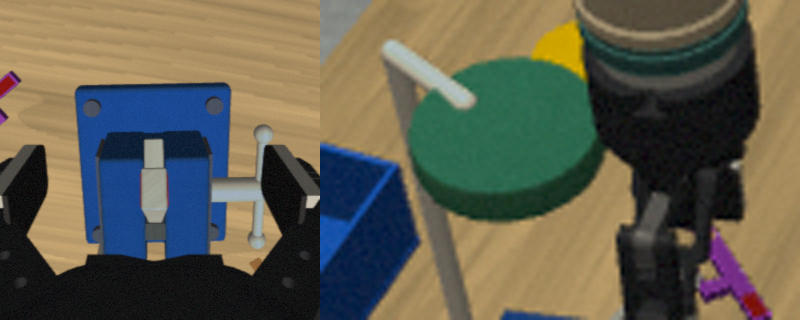

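Left: the link's end face sits centred between the open fingers, at crop (154,195). Right: the gripper body clears the front edge of the lamp. I lower 3 mm and close.

Call:
carry_out(
  series=[
    [[0,1.5,3.5],0],
    [[0,0,0],0],
    [[0,0,0],0],
    [[0,0,0],0],
    [[0,0,0],0],
    [[0,0,0],0],
    [[0,0,0],0],
    [[0,0,0],0],
    [[0,0,0],0],
    [[0,0,0],0],
  ],
  fingers=0,
  squeeze=60,
)

```text
clock: 6.22
position: [0.5615, 0.2551, 0.1589]
ee_rot: [-0.009, 0.643, 0.766, -0.005]
contact_force: [-0.4, 0.5, 0.5]
width: 0.008
```

```bash
python3 g.py "V(-.086,0,.158)"
```

```text
t 6.2167 yaw 99.91435164208946 shift [-0.0887  2.0077  0.8918] tz [-0.0197  0.0046 -0.9998] F [-0.4183  0.5262  0.4576] M [-0.0045 -0.0463  0.0303] w 0.00796038148539999 vise [-0.088   0.0001  0.1589] tub [-0.1402  0.5056  0.1589]
```

Call:
carry_out(
  series=[
    [[0,-3.1,-3.9],0],
    [[0,-3.1,-3.9],0],
    [[0,-3.1,-3.9],0],
  ],
  squeeze=80,
)

```text
clock: 6.47
position: [0.5527, 0.2532, 0.1696]
ee_rot: [-0.009, 0.643, 0.765, -0.005]
contact_force: [1.2, 0.2, -2.1]
width: 0.0073
```

```bash
python3 g.py "V(-.086,0,.158)";  python3 - <<'E'
from h import *; from rig import manip
d=manip.get_image("wrist");e=manip.get_image("side")
cv2.imwrite("pics/w3.png",np.hstack([d["frame"][160:480,160:480],crop(e["frame"],190,210,120,80,4)]))
E
```

```text
t 6.4667 yaw 99.90338607893251 shift [ 0.1481 11.1916 11.4305] tz [-0.0203  0.0041 -0.9998] F [ 1.1524  0.2346 -2.0897] M [-0.0103 -0.2071 -0.0077] w 0.007320252136085129 vise [-0.097   0.      0.1696] tub [-0.1487  0.5026  0.1696]
```

View pics/w3.png

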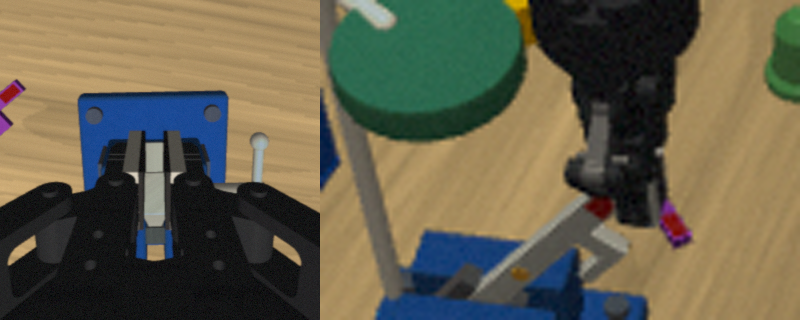

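The link is held in the grip and coming out (about 2 N of load). I continue along the bar.

Call:
carry_out(
  series=[
    [[0,-4.9,-6.3],0],
    [[0,-4.9,-6.3],0],
    [[0,-4.9,-6.3],0],
    [[0,-4.9,-6.3],0],
    [[0,-4.9,-6.3],0],
    [[0,-4.9,-6.3],0],
    [[0,-4.9,-6.3],0],
    [[0,0,0],0],
  ],
)

```text
clock: 7.23
position: [0.5129, 0.246, 0.2201]
ee_rot: [-0.011, 0.643, 0.766, -0.007]
contact_force: [0.7, -1.2, -2.9]
width: 0.0075
```

```bash
python3 g.py "V(-.088,0,.1589)"
```

```text
t 7.2333 yaw 99.93281886489403 shift [-0.0575 50.8772 60.0141] tz [-0.0247  0.0033 -0.9997] F [ 0.7398 -1.1867 -2.8644] M [-0.0673  0.1063 -0.0004] w 0.007507505913317431 vise [-0.1374  0.0008  0.2201] tub [-0.1872  0.4903  0.2201]
```

Call:
carry_out(
  series=[
    [[0,-10,-12],0],
    [[0,-10,-15],0],
    [[0,-5,-15],0],
    [[0,0,-10],0],
    [[0,0,0],0],
    [[0,0,0],0],
  ],
  squeeze=20,
)

```text
clock: 7.73
position: [0.4841, 0.2405, 0.2777]
ee_rot: [-0.011, 0.643, 0.766, -0.008]
contact_force: [0.0, -0.2, -2.8]
width: 0.0074
```

```bash
python3 g.py "V(-.088,0,.1589)"
python3 - <<'E'
from h import *; from rig import manip
e=manip.get_image("side"); f=manip.get_image("scene"); st=manip.get_state(); M,p=tool(st)
print(proj(D,p),proj(S,p)); u=proj(D,p)[0].astype(int); v=proj(S,p)[0].astype(int); print(u,v)
cv2.imwrite("pics/w4.png",np.hstack([crop(e["frame"],u[0]-50,u[1]-50,100,120,4),crop(f["frame"],max(v[0]-50,0),v[1]-50,100,120,4)]))
E
```

```text
t 7.7333 yaw 99.94687432622715 shift [  0.0042  81.8244 116.716 ] tz [-0.0274  0.0028 -0.9996] F [ 0.0073 -0.1583 -2.8283] M [0.     0.1085 0.0029] w 0.007424843114754237 vise [-0.1667  0.001   0.2777] tub [-0.215   0.481   0.2777]
[[303.6923 228.7399]] [[407.4103 189.3641]]
[303 228] [407 189]
```

View pics/w4.png

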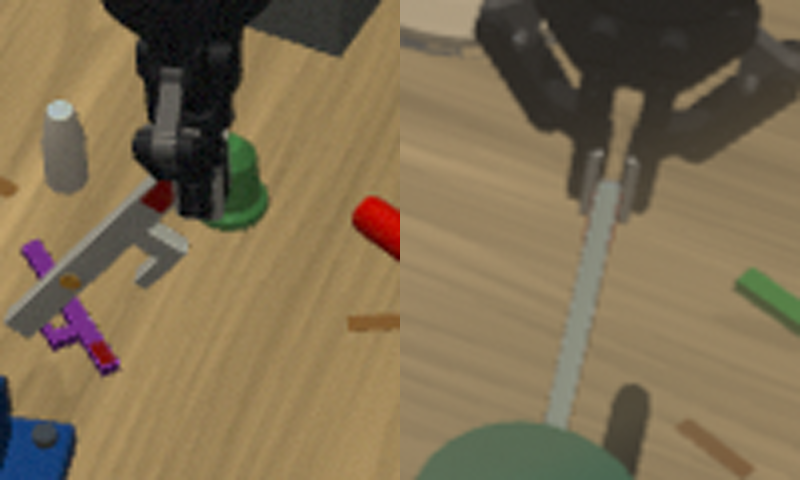

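Run:
```python
from h import *
tcp=np.array([-.1667,.001,.2777]); Q={}
for n,p in dict(tailU=(8,320),upper=(140,190),tailL=(28,336),hooktop=(187,245),tip=(140,285),tipin=(135,278),brj=(158,228)).items():
    v=VR.T@(onplane(D,(p[0]/4+253,p[1]/4+178),VO,VR[:,1],.006)-VO); Q[n]=v-tcp; print(n,(v-tcp)*1000)
d=Q["upper"]-Q["tailU"]; print(np.degrees(np.arctan2(-d[0],d[2])))
```

```text
tailU [ 97.8282   5.     -91.8497]
upper [27.5994  5.      8.9988]
tailL [  88.8219    5.     -102.3578]
hooktop [  7.3276   5.     -24.2244]
tip [ 30.7892   5.     -55.5606]
tipin [ 32.9464   5.     -50.9659]
brj [ 20.4308   5.     -14.8084]
34.852570729791566
```

The link is free of the vise, leaning about 36° and held near its top end. Next I carry it to the tub, turning on the way.

```bash
python3 g.py "T(-.16,0,.30)"
```

```text
t 7.8333 yaw 99.94534750504114 shift [-475.1869  -92.6402  -23.8683] tz [-0.0279  0.0026 -0.9996] F [ 0.0199  1.6533 -2.5204] M [-0.0405  0.0842  0.0223] w 0.0071247305423250825 vise [-0.1665  0.0009  0.2771] tub [-0.2148  0.4811  0.2771]
```

Call:
carry_out(
  series=[
    [[-10,0,-5],0],
    [[-20,0,-5],1],
    [[-30,0,-5],2],
    [[-32,0,-5],2],
    [[-32,0,0],2],
    [[-32,0,0],2],
    [[-32,0,0],2],
    [[-32,0,0],2],
    [[-32,0,0],2],
    [[-32,0,0],2],
  ],
  squeeze=60,
)

```text
clock: 8.67
position: [0.4967, -0.0542, 0.2909]
ee_rot: [-0.014, 0.75, 0.661, -0.015]
contact_force: [-0.0, -1.6, -2.6]
width: 0.0072
```

```bash
python3 g.py "T(-.16,0,.29)"
```

```text
t 8.6667 yaw 82.7879553211357 shift [-190.5306    3.1965    1.5846] tz [-0.0408  0.0006 -0.9992] F [-0.0148 -1.6017 -2.6384] M [-0.001   0.0594  0.0008] w 0.007198444744031018 vise [-0.2121 -0.2905  0.2909] tub [-0.1641  0.1905  0.2909]
```

Call:
carry_out(
  series=[
    [[-32,0,0],0.2],
    [[-32,0,0],0],
    [[-32,0,0],0],
    [[-32,0,0],0],
    [[-30,0,0],0],
    [[-20,0,0],0],
    [[-8,0,0],0],
    [[0,0,0],0],
    [[0,0,0],0],
  ],
)

```text
clock: 9.42
position: [0.4635, -0.2603, 0.2868]
ee_rot: [-0.018, 0.756, 0.654, -0.021]
contact_force: [-0.1, -0.5, -2.8]
width: 0.007
```

```bash
python3 g.py "T(-.135,0,.25)"
python3 - <<'E'
from h import *; from rig import manip
d=manip.get_image("wrist"); cv2.imwrite("pics/wt.png",d["frame"]); st=manip.get_state(); pickle.dump((st,d),open("wt.pkl","wb"))
M,p=tool(st); m=d["mount"]
def pw(P):
    c=np.linalg.inv(m)@np.r_[M.T@(np.asarray(P)-p),1]; u=d["K"]@c[:3]; return u[:2]/u[2]
for n,P in dict(a=T(-.096,.084,.149),b=T(-.096,-.084,.149),a2=T(-.09,.084,.149),b2=T(-.09,-.084,.149),w1=T(-.1,.09,.085),w2=T(-.1,-.09,.085)).items(): print(n,pw(P))
e=manip.get_image("side"); pickle.dump(e,open("sidet.pkl","wb"))
cv2.imwrite("pics/w5.png",np.hstack([cv2.resize(d["frame"],(440,330)),crop(e["frame"],270,60,120,110,3)]))
E
```

```text
t 9.4167 yaw 81.75863289197649 shift [18.8711 36.7722 34.6816] tz [-0.0543 -0.0003 -0.9985] F [-0.0828 -0.4542 -2.8317] M [0.0263 0.0234 0.0022] w 0.006970572568276982 vise [-0.2851 -0.486   0.2868] tub [-0.1701 -0.0181  0.2868]
a [438.0339 326.3433]
b [237.8892 327.7828]
a2 [437.5708 332.9262]
b2 [238.3124 334.3171]
w1 [423.8269 294.2233]
w2 [245.1641 295.6938]
```

View pics/w5.png

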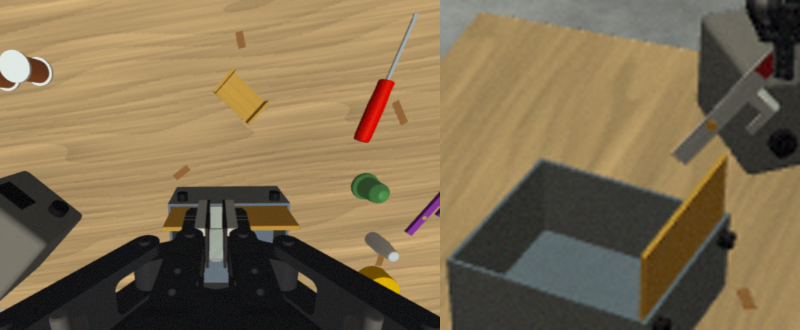

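Run:
```python
from h import *
tcp=np.array([-.1701,-.0181,.2868]); Q={}
for n,p in dict(tailU=(232,154),tailL=(243,164),upper=(322,57),hooktop=(339,100),tip=(313,131)).items():
    v=TR.T@(onplane(D,(p[0]/3+270,p[1]/3+60),TO,TR[:,1],tcp[1]+.005)-TO); Q[n]=v-tcp; print(n,(v-tcp)*1000)
d=Q["upper"]-Q["tailU"]; print(np.degrees(np.arctan2(-d[0],d[2])))
```

```text
tailU [ 97.4381   5.     -99.6452]
tailL [  86.7627    5.     -106.487 ]
upper [22.8482  5.     12.8127]
hooktop [  5.3489   5.     -21.0323]
tip [ 25.3914   5.     -55.7306]
33.55512561487694
```

Call:
carry_out(
  series=[
    [[9,15,0],-0.7],
    [[9,15,0],0],
    [[2,7,5],0],
    [[0,0,15],0],
    [[0,0,20],0],
    [[0,0,15],0],
    [[0,0,5],0],
    [[0,0,0],0],
  ],
)

```text
clock: 10.18
position: [0.503, -0.2328, 0.2235]
ee_rot: [-0.018, 0.746, 0.665, -0.019]
contact_force: [-1.3, -0.1, -2.3]
width: 0.0073
```

```bash
python3 g.py "T(-.134,0,.21)"
```

```text
t 10.1833 yaw 83.4675805707463 shift [-14.1556   1.002   13.555 ] tz [-0.0524  0.0007 -0.9986] F [-1.339  -0.1324 -2.2515] M [0.0741 0.1038 0.0065] w 0.007305525609444593 vise [-0.241  -0.4669  0.2235] tub [-0.1345  0.0142  0.2235]
```

Call:
carry_out(
  series=[
    [[0,1,4],0.9],
    [[0,0,4],0],
    [[0,0,3],0],
    [[0,0,3],0],
    [[0,0,0],0],
  ],
)

```text
clock: 10.6
position: [0.5044, -0.2323, 0.2107]
ee_rot: [-0.016, 0.751, 0.66, -0.019]
contact_force: [-1.1, 0.4, -2.5]
width: 0.0073
```

```bash
python3 g.py "T(-.134,.014,.20)"
```

```text
t 10.6 yaw 82.59048899981202 shift [-0.8166 -0.3331 10.7553] tz [-0.0492 -0.0014 -0.9988] F [-1.1385  0.4109 -2.5059] M [0.0312 0.0821 0.031 ] w 0.0072813810982804705 vise [-0.2394 -0.4667  0.2107] tub [-0.1331  0.0149  0.2107]
```

Call:
carry_out(
  series=[
    [[0,-1,3],0],
    [[0,0,3],0],
    [[0,0,2],0],
    [[0,0,2],0],
  ],
)

```text
clock: 10.93
position: [0.5035, -0.2331, 0.2013]
ee_rot: [-0.014, 0.751, 0.659, -0.019]
contact_force: [-0.0, 0.1, -3.0]
width: 0.0073
```

Call:
carry_out(
  series=[
    [[0,0,2],0],
    [[0,0,2],0],
  ],
)

```text
clock: 11.1
position: [0.5034, -0.2333, 0.197]
ee_rot: [-0.014, 0.751, 0.659, -0.018]
contact_force: [0.1, -0.1, -2.0]
width: 0.0073
```

```bash
python3 g.py "T(-.134,.014,.19)"
```

```text
t 11.1 yaw 82.53872177497126 shift [0.2601 0.3996 7.0002] tz [-0.0461 -0.0033 -0.9989] F [ 0.1154 -0.1225 -1.9825] M [-0.0324 -0.0371 -0.0236] w 0.007262913712267582 vise [-0.2407 -0.4674  0.197 ] tub [-0.1341  0.0138  0.197 ]
```

Call:
carry_out(
  series=[
    [[0,0,2],0],
    [[0,0,1],0],
  ],
)

```text
clock: 11.27
position: [0.5042, -0.2336, 0.1941]
ee_rot: [-0.013, 0.752, 0.659, -0.018]
contact_force: [1.0, 0.7, -1.9]
width: 0.0069
```

Call:
carry_out(
  series=[
    [[0,0,1.5],0],
    [[0,0,1.5],0],
  ],
)

```text
clock: 11.43
position: [0.5052, -0.2341, 0.1916]
ee_rot: [-0.012, 0.752, 0.659, -0.017]
contact_force: [1.5, -0.2, -0.5]
width: 0.0074
```

```bash
python3 g.py "T(-.134,.014,.19)"
```

```text
t 11.4333 yaw 82.52599097246721 shift [ 0.7137 -1.7782  1.6755] tz [-0.0408 -0.0051 -0.9992] F [ 1.4601 -0.2275 -0.5306] M [ 0.0518 -0.1656  0.0119] w 0.007425405356653875 vise [-0.239  -0.4685  0.1916] tub [-0.1322  0.0133  0.1916]
```

Contact with the lip is felt at TCP z ≈ 0.195 (Fx +1.5 N, about 2 N of the weight taken), which puts the lip at about 0.150. I ease the grip to 20 N and draw the hook point against the lip to bring the link upright.

Call:
carry_out(
  series=[
    [[0,2.5,0],0],
    [[0,2.5,0],0],
    [[0,2.5,0],0],
    [[0,2,0],0],
  ],
  squeeze=20,
)

```text
clock: 11.77
position: [0.512, -0.2347, 0.1903]
ee_rot: [-0.015, 0.751, 0.659, -0.019]
contact_force: [-2.9, -0.8, -0.5]
width: 0.0074
```

```bash
python3 g.py "T(-.12,.014,.19)"
```

```text
t 11.7667 yaw 82.53740185722603 shift [0.4017 5.3942 0.0574] tz [-0.0486 -0.0033 -0.9988] F [-2.9101 -0.8143 -0.545 ] M [ 0.045   0.7379 -0.0191] w 0.00738138899470197 vise [-0.2325 -0.4704  0.1903] tub [-0.1254  0.0136  0.1903]
```

Call:
carry_out(
  series=[
    [[0,2,0],0],
    [[0,2,0],0],
  ],
)

```text
clock: 11.93
position: [0.5134, -0.2347, 0.1896]
ee_rot: [-0.018, 0.751, 0.659, -0.022]
contact_force: [-5.4, 0.3, 1.1]
width: 0.0074
```

Call:
carry_out(
  series=[
    [[0,2,0],0],
    [[0,2,0],0],
  ],
)

```text
clock: 12.1
position: [0.515, -0.2349, 0.1894]
ee_rot: [-0.02, 0.751, 0.659, -0.024]
contact_force: [-5.5, 1.3, 1.1]
width: 0.0073
```

```bash
python3 g.py "T(-.12,.014,.19)"
```

```text
t 12.1 yaw 82.56736971708423 shift [ 0.1925  2.2983 -0.7576] tz [-0.062  -0.0009 -0.9981] F [-5.5114  1.2699  1.1267] M [ 0.1736  1.311  -0.0212] w 0.007262101446487596 vise [-0.2296 -0.4712  0.1894] tub [-0.1223  0.0138  0.1894]
```

Call:
carry_out(
  series=[
    [[0,3,0],0],
    [[0,3,0],0],
    [[0,3,0],0],
  ],
)

```text
clock: 12.35
position: [0.5177, -0.235, 0.189]
ee_rot: [-0.026, 0.751, 0.659, -0.028]
contact_force: [-8.1, 0.4, 2.9]
width: 0.0073
```

Call:
carry_out(
  series=[
    [[0,3,0],0],
    [[0,3,0],0],
    [[0,3,0],0],
  ],
)

```text
clock: 12.6
position: [0.519, -0.2351, 0.1886]
ee_rot: [-0.033, 0.751, 0.659, -0.034]
contact_force: [-7.0, 1.0, 3.9]
width: 0.0075
```

```bash
python3 g.py "T(-.12,.014,.19)"
python3 - <<'E'
from rig import manip; import pickle
e=manip.get_image("side"); pickle.dump(e,open("sider.pkl","wb"))
E
```

```text
t 12.6 yaw 82.60210256968709 shift [-0.0671 -1.7555 -1.2089] tz [-0.0952  0.004  -0.9954] F [-7.0245  0.9872  3.8566] M [ 0.1475  1.8117 -0.0126] w 0.007450227063543103 vise [-0.2257 -0.4722  0.1886] tub [-0.1184  0.0141  0.1886]
```

Call:
carry_out(
  series=[
    [[0,2,-2.5],0],
    [[0,3,-2.5],0],
    [[0,4,-1],0],
  ],
)

```text
clock: 12.9
position: [0.5209, -0.2347, 0.1905]
ee_rot: [-0.041, 0.75, 0.659, -0.04]
contact_force: [-4.7, 0.4, -0.6]
width: 0.0077
```

```bash
python3 g.py "T(-.12,.014,.19)"
```

```text
t 12.9 yaw 82.59848581854311 shift [-0.7179 -3.435   0.8738] tz [-0.1149  0.009  -0.9933] F [-4.6794  0.4488 -0.5624] M [ 0.0984  1.2106 -0.0008] w 0.00769988485503585 vise [-0.2237 -0.4722  0.1905] tub [-0.1165  0.0147  0.1905]
```

Call:
carry_out(
  series=[
    [[0,4,-1],0],
    [[0,4,-1],0],
    [[0,4,-1],0],
    [[0,4,-1],0],
  ],
)

```text
clock: 13.23
position: [0.5276, -0.2353, 0.1907]
ee_rot: [-0.051, 0.75, 0.658, -0.048]
contact_force: [-6.8, -0.3, 0.5]
width: 0.0078
```

Call:
carry_out(
  series=[
    [[0,4,-1],0],
    [[0,4,-1],0],
    [[0,4,-1],0],
    [[0,4,-1],0],
  ],
)

```text
clock: 13.57
position: [0.534, -0.236, 0.1905]
ee_rot: [-0.062, 0.749, 0.657, -0.056]
contact_force: [-6.8, 0.1, -0.8]
width: 0.0074
```

```bash
python3 g.py "T(-.12,.014,.19)"
```

```text
t 13.5667 yaw 82.56129404517436 shift [ -1.1167 -16.3212   3.3183] tz [-0.1658  0.0186 -0.986 ] F [-6.794   0.1319 -0.7807] M [0.162  1.4473 0.012 ] w 0.007359861040210586 vise [-0.2112 -0.4761  0.1905] tub [-0.1034  0.0151  0.1905]
```

Call:
carry_out(
  series=[
    [[0,4,-1],0],
    [[0,4,-1],0],
    [[0,4,-1],0],
    [[0,4,-1],0],
  ],
)

```text
clock: 13.9
position: [0.538, -0.2366, 0.1906]
ee_rot: [-0.074, 0.748, 0.656, -0.067]
contact_force: [-8.7, 0.6, 1.2]
width: 0.0073
```

Call:
carry_out(
  series=[
    [[0,4,-1],0],
    [[0,4,-1],0],
    [[0,4,-1],0],
    [[0,4,-1],0],
  ],
)

```text
clock: 14.23
position: [0.5401, -0.2369, 0.1909]
ee_rot: [-0.089, 0.747, 0.654, -0.078]
contact_force: [-9.7, 0.1, 1.8]
width: 0.0072
```

```bash
python3 g.py "T(-.12,.014,.19)"
```

```text
t 14.2333 yaw 82.43802539658056 shift [ -1.0305 -21.9635   6.2015] tz [-0.2329  0.0301 -0.972 ] F [-9.6992  0.1462  1.8377] M [0.1058 1.9692 0.0398] w 0.007160789802148148 vise [-0.2054 -0.4782  0.1909] tub [-0.0972  0.015   0.1909]
```

Run:
```python
from h import *; from rig import manip
e=manip.get_image("side"); f=manip.get_image("scene"); d=manip.get_image("wrist")
pickle.dump((e,f,d),open("pre.pkl","wb"))
cv2.imwrite("pics/w6.png",np.hstack([crop(e["frame"],290,70,100,120,5),crop(f["frame"],100,150,60*1,120,5)[:600]]) if 0 else np.hstack([crop(e["frame"],300,80,80,100,5),crop(f["frame"],120,140,80,100,5)]))
```

```text
(no output)
```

View pics/w6.png

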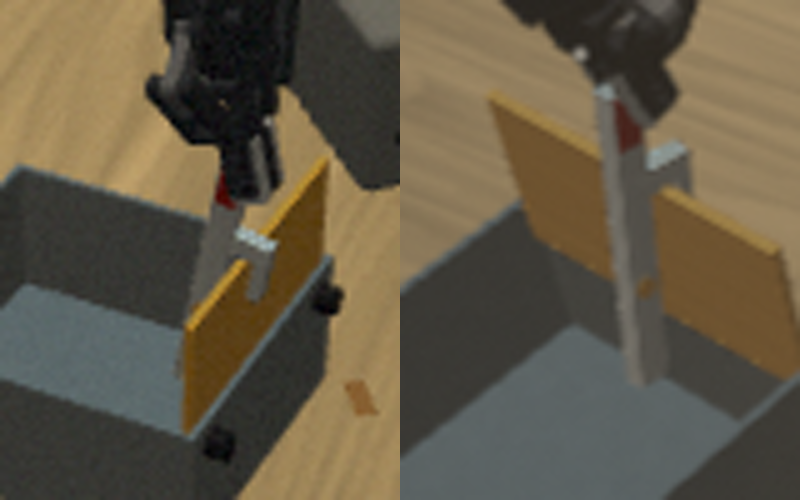

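Side view: the hook point is outside the lip at (262,270) and the shank runs down inside the tub. The scene view shows the same, with the link nearly upright. I relax the pull and lower it onto the lip.

Call:
carry_out(
  series=[
    [[0,0,0],0],
    [[0,0,0],0],
    [[0,0,0],0],
  ],
)

```text
clock: 14.63
position: [0.5382, -0.2368, 0.1911]
ee_rot: [-0.091, 0.747, 0.654, -0.08]
contact_force: [-4.4, -0.5, 0.4]
width: 0.008
```

Call:
carry_out(
  series=[
    [[0,0.3,1.5],0],
    [[0,0.3,1.5],0],
  ],
)

```text
clock: 14.8
position: [0.5386, -0.2369, 0.1908]
ee_rot: [-0.089, 0.747, 0.654, -0.079]
contact_force: [-5.1, 0.2, 8.9]
width: 0.0072
```

```bash
python3 g.py "T(-.12,.014,.19)"
```

```text
t 14.8 yaw 82.41447894143862 shift [ -0.8457 -20.5068   5.8386] tz [-0.2356  0.0298 -0.9714] F [-5.0777  0.1505  8.9339] M [ 0.2806  1.263  -0.0081] w 0.007179056607327632 vise [-0.2069 -0.4779  0.1908] tub [-0.0987  0.0148  0.1908]
```

Pressing down meets firm resistance (about 11 N within 0.3 mm), so the hook is seated. I relax and then check before letting go.

Call:
carry_out(
  series=[
    [[0,-0.8,-0.4],0],
    [[0,-0.5,0],0],
    [[0,0,0],0],
    [[0,0,0],0],
  ],
)

```text
clock: 15.13
position: [0.5379, -0.2367, 0.1912]
ee_rot: [-0.089, 0.747, 0.654, -0.079]
contact_force: [-4.2, 1.2, 0.8]
width: 0.0076
```

```bash
python3 g.py "T(-.12,.014,.19)"
```

```text
t 15.1333 yaw 82.42405915434549 shift [ -0.9783 -19.7203   5.996 ] tz [-0.2346  0.0297 -0.9716] F [-4.1728  1.2173  0.7888] M [0.0494 0.7701 0.0351] w 0.007571743667721588 vise [-0.2075 -0.4775  0.1912] tub [-0.0994  0.015   0.1912]
```

Call:
carry_out(
  series=[
    [[0,0,0],0],
    [[0,0,0],0],
    [[0,0,0],0],
    [[0,0,0],0],
    [[0,0,0],0],
    [[0,0,0],0],
  ],
  fingers=30,
)

```text
clock: 15.63
position: [0.5456, -0.2381, 0.1918]
ee_rot: [-0.082, 0.748, 0.655, -0.074]
contact_force: [-0.0, -0.2, -0.6]
width: 0.0298
```

```bash
python3 g.py "T(-.12,.014,.19)"
python3 - <<'E'
from h import *; from rig import manip
e=manip.get_image("side"); f=manip.get_image("scene"); pe,pf,_=pickle.load(open("pre.pkl","rb")); pickle.dump((e,f),open("post.pkl","wb"))
for nm,a,b,box in (("side",pe,e,(300,110,80,70)),("scene",pf,f,(155,165,45,60))):
    x,y,w,h=box; d=cv2.absdiff(a["frame"],b["frame"]).max(2)[y:y+h,x:x+w]; yy,xx=np.where(d>40); print(nm,len(xx),(xx.min()+x,xx.max()+x,yy.min()+y,yy.max()+y) if len(xx) else "")
E
```

```text
t 15.6333 yaw 82.46093909969407 shift [ -0.6231 -27.3273   7.9765] tz [-0.2172  0.026  -0.9758] F [-0.0253 -0.2427 -0.5817] M [-0.0013 -0.0875 -0.0258] w 0.02975392811347976 vise [-0.2002 -0.4803  0.1918] tub [-0.0916  0.0146  0.1918]
side 160 (np.int64(337), np.int64(356), np.int64(110), np.int64(141))
scene 128 (np.int64(156), np.int64(179), np.int64(165), np.int64(210))
```

Call:
carry_out(
  series=[
    [[0,0,0],0],
    [[0,0,0],0],
    [[0,0,-3],0],
    [[0,0,-6],0],
    [[0,0,-10],0],
    [[0,0,-15],0],
    [[0,0,-25],0],
    [[0,0,-30],0],
    [[0,0,-30],0],
    [[0,0,0],0],
  ],
  fingers=60,
)

```text
clock: 16.57
position: [0.5719, -0.2408, 0.3159]
ee_rot: [-0.083, 0.748, 0.655, -0.074]
contact_force: [0.5, -0.6, 1.3]
width: 0.0601
```

```bash
python3 g.py "T(-.12,.014,.19)"
python3 - <<'E'
from h import *; from rig import manip
import time
P=lambda:(manip.get_image("side"),manip.get_image("scene"))
a=P()
for _ in range(4): b=P()
for nm,i,box in (("side",0,(320,110,60,75)),("scene",1,(155,155,45,70))):
    x,y,w,h=box; A,B=a[i]["frame"],b[i]["frame"]; d=cv2.absdiff(A,B).max(2)[y:y+h,x:x+w]; print(nm,"moving px",(d>40).sum())
    # red patch and brightness of hook area
    c=B[y:y+h,x:x+w].astype(int); r=(c[...,2]>70)&(c[...,1]<45)&(c[...,0]<45); yy,xx=np.where(r); print(" red",len(xx),xx.mean()+x if len(xx) else "",yy.mean()+y if len(xx) else "")
# predicted hanging link: lip top .150
for n,p in dict(grip=T(-.078,.015,.185),bridge=T(-.093,.015,.163),tail=T(-.078,.015,.055)).items(): print(n,proj(D,p),proj(S,p))
E
```

```text
t 16.5667 yaw 82.43966959825586 shift [ -1.1203 -25.7455 134.8836] tz [-0.2191  0.0273 -0.9753] F [ 0.5377 -0.5508  1.2567] M [-0.0208 -0.0927  0.032 ] w 0.060094860911621265 vise [-0.1749 -0.4882  0.3159] tub [-0.0651  0.0153  0.3159]
side moving px 0
 red 32 342.5 117.0
scene moving px 0
 red 32 162.15625 167.5625
grip [[344.4979 118.2431]] [[161.9888 166.8472]]
bridge [[349.5429 127.0206]] [[169.8142 170.9243]]
tail [[343.1185 158.5949]] [[175.3236 211.2775]]
```

The red patch lies within 2 px of its predicted hanging position in both views. Nothing moved over 0.4 s and the tool is clear, so I hand in.

```bash
python3 -c "
from rig import manip
print(manip.get_state()['clock'],manip.sign_off())"
```

```text
the job is handed in; nothing more can be done
17.0667 None
```

The link now hangs by its own hook over the brass lip, with the shank inside the tub. I handed the job in at 17.1 s, and no verdict was reported.

**How it went**
- I gripped the link near its top with the gripper almost upright, just in front of the lamp, and drew it out of the vise along its own axis.
- The moves cannot tilt the tool. So I felt the lip at about 150 mm with the link still leaning, caught the hook point on it and drew the link nearly upright.
- I lowered the hook until it was firmly seated, with up to about 11 N on the lip. The highest net force I read at the wrist was about 10 N. The separate forces of the hook point and the bar on the lip were not measured and may have been somewhat higher.
- With the lip carrying the weight I eased the pull, opened the fingers and backed away about 125 mm.

**Last checks**
- **Position:** the red patch was within 2 px of where a hanging link should show it, in both the scene and side views.
- **Rest:** no pixels changed around the link over about 0.4 s of pictures.
- **Clearance:** the gripper was clear of the link, and the force reading was close to zero.

**Weaker points**
- My 12 picture views were used up before the release, so the final state was checked by image code and forces only.
- The link may have swung the last few degrees to upright as I let go, since it still leaned about 8°.
- I did not measure the other parts again. The arm's path kept clear of them and no unexpected forces showed.

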